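# Hold the stirrer collar on the shaft flat

### The arm

A 6-joint arm with a two-finger parallel gripper is mounted at the origin on the work surface. World frame = base frame: x ahead of the robot, y to its left, z up, the work surface at z = 0. Lengths are in m, angles in rad, forces in N, time in s.
With the tool pointing down it reaches from about 0.275 to 0.85 m from the base axis. Payload 5.2 kg.
Tool frame: the origin (TCP) lies on the centre line of the jaws, within the pads' length; the fingertips stand 11 mm ahead of it and the grasp point (between the pads) lies 8 mm behind it (tip_reach is the distance from the TCP to the fingertips, in m); z points along the fingers, y is the line along which they close (so a half turn about z gives the same grasp; the last joint's range is limited). The gripper opens to 85 mm and grips with 20 to 120 N. Pads are 22 mm wide; open, the fingers measure 114 mm over their backs; the gripper's body (76 mm by 85 mm) begins 54 mm behind the grasp point. The pads swing forward as they close: fully open they stand 13 mm farther back than shut.
Start: joints at [-1.493, 0.259, 1.535, -0, 1.348, -0.203], TCP at [0.152, -0.528, 0.242] pointing down, gripper open.
Joint ranges: [-3.14, 3.14], [-0.91, 2.08], [0.19, 2.58], [-1.22, 4.36], [0.22, 2.71], [-3.12, 3.12]. Speed limits (rad/s): [2.57, 2.57, 3.14, 3.14, 3.14, 3.14].

### API

Orientations are given as a unit quaternion [x, y, z, w].
In Python, from station import * gives the robot as it stands.
- The arm moves only by the tool drive_tool, never from a script. Its argument "targets" is a list that holds one entry, the list of rows, each a list of 7 numbers: the shift along the tool's x, y, z scaled (see below), then the turn, a rotation vector about the tool's x, y, z scaled (see below), then the closure, from 0 (fully open) to 1 (shut). In form: [[[tx, ty, tz, wx, wy, wz, gripper], ...]]. A call has exactly 10 rows; each row is the pose to reach, as a shift and turn from the pose commanded when the call began, along the tool's axes at that moment; what a row does not reach only later rows make up. The controller multiplies each number of a shift by 0.2 m and each number of a turn by 45 degrees. A row lasts 1/8 s, in which the tool goes at most 62.5 mm and 10.7 degrees, less where a joint would pass 70% of its speed; a pose out of reach is approached as far as the arm can. A call with a number of a shift or a turn outside -1 to 1 is refused whole. A call with a gripper value outside its range is refused whole. The fingers move at their own pace and stop on an object; the grip force is fixed at half the most. Time passes only in rows, so rows that repeat a pose let the fingers close, or fill a call up. It gives the time, the measured TCP pose, the force, the opening and the grip force at its end, in the units of the state.
- read_state(): the state, without advancing time (a new reading comes with each control period).
- snapshot(name): name is "scene" or "top"; returns (picture, depth): 384x512x3 uint8, red, green, blue; 384x512 float32, m along the optical axis (not along the pixel's ray), 0 where there is no reading.
- camera_model(name): a dict with "fovy" (degrees; the focal length in pixels is half the picture's height over the tangent of half this angle, whatever the lens; pixels are square), "cx", "cy" (the principal point, pixels), "cam_to_world" (4x4, takes a point from camera to world coordinates). Camera axes: x right, y up, looking along -z (the intrinsics and any distortion apply to the point x, -y, -z); pixel columns grow to the right and rows downward; lengths in m; the calibration is good to about 2 mm. A picture is of the moment at which its call begins. camera_model takes no time and is no camera call.
- job_done(): hands the job in; it is judged then, once.
Trained networks look in the newest picture that a camera, given by its name, has taken for a name from the list of things; names that differ only in an ending like _2 or _b are one class to them, and where a whole thing is asked for, a point or a joint stands for the part that bears it (a point fixed in the world has none). Each returns a list of dicts, best first, with "conf" (0 to 1); they miss things now and then, are a little off and sometimes report something else, mostly with a low value. They report only what shows in the picture. A call takes as long as a camera call. They do not tell look-alikes from the thing itself.
- boxes_of(camera, name): "xy" ([column, row] in pixels, amid what is visible of it).
- pinpoint(camera, name): "xy" ([column, row] in pixels: a listed point, or the origin of a listed thing).
The state is a dict: "clock": time; "joint_positions": joint angles; "joint_vel": joint speeds; "tau": joint torques, N m; "position": TCP position; "tool_rot": TCP orientation; "contact_force": force on the tool from outside, world axes, zero at the start; "wrist_torque": the same for the moment, N m; "grip_width": finger opening in m; "gripper_force": force on a finger pad.
Only numpy, scipy, OpenCV 4.12 (cv2) and the standard library are available. Lean on these libraries where they do the work, as an engineer would, in place of code of your own. Each camera call takes 0.05 s, during which the arm holds its last target. There are 200 camera calls.

### The job

On the blue stirrer drive, pinch the upright shaft on its flat so the fingers feel it, and turn the shaft until the flat faces the collar's red set screw squarely. Then let go of the shaft, take the loose collar that sits around its foot by its two sides and raise it level until the screw is about half-way up the flat, and finish while holding it there, ready for a colleague to tighten the screw: do not put it down or let go. Leave the two asphalt cores, the hex key and the tin where they are.

Things in the scene. Friction and masses are not known exactly. Their poses are not given: they have to be found in the camera images.
- drive: Fixed stirrer drive: blue block, x -70 to +60, y -45 to +45, 35 mm high; a grey lying motor beyond it (x +60 to +135, top at 61 mm). Origin on the table on the shaft's axis, z up. On the axis a steel boss, 32 mm across, rises to 68 mm and carries the collar. The set screw faces the drive's +x (motor side, yellow mark on the block).
- fork_mid (a point): Top of the guide fork, drive x = -50, 84 mm up: two aluminium posts (14 x 8 mm) either side of an 8 mm gap centred on y = 0. The collar's tail slides up and down in the gap, so the collar cannot turn.
- shaft (a joint): Angle (rad) of the upright shaft: direction the flat faces, from the drive's +x, counter-clockwise positive from above. 0 (or 2 pi) = flat squarely faces the set screw. Starts 0.6 to 2.6. Light friction (0.06 N m), stays where it is left, no end stop within a full turn either way.
- flat_mid (a point): Middle of the brass-coloured flat, 7 mm from the shaft's axis, 106 mm above the table; x points out of the flat, z up. The flat is 17 mm wide and runs the length of the shaft's thick part. Pinched on the flat and the round back, the fingers stop 18 mm apart, centred 2 mm behind the axis; elsewhere up to 22 mm apart.
- shaft_top (a point): Centre of the shaft's top end, 123 mm above the table, on the axis. The dark steel shaft is 22 mm thick from 89 to 123 mm height (with one flat); below is a neck 13 mm thick. A yellow stripe on the top runs from the axis towards the flat.
- collar: Loose aluminium collar around the shaft's foot, 0.11 to 0.2 kg: ring 44 mm outside, 24 mm bore, 18 mm high, gripping flats 28 mm long on its +y and -y sides, 44 mm apart. Origin on its axis at its underside, 68 mm up at rest; z up, x towards the screw, axes along the drive's. A 6 mm tail runs to x = -53 and ends in a pin down to 26 mm below the origin, in the fork.
- collar_screw (a point): Outer end of the red set screw, 26 mm from the collar's axis, 9 mm above its underside. The screw's point juts into the bore to 8.5 mm from the axis: the collar slides up the thick shaft only when the flat faces the screw (roughly within 25 degrees), else it stops after 9 mm. Raising it 29 mm puts the screw half-way up the flat.
- core_a: Bystander: black asphalt core, 100 mm across, 63 mm high, origin at the centre of its underside.
- core_b: Bystander: a second core like core_a.
- hex_key: Bystander: L-shaped dark steel hex key lying flat, 100 x 32 x 5 mm; origin under the middle of its long leg, which lies along x.
- tin: Bystander: small yellow tin, 66 mm across, 70 mm high; origin at the centre of its underside.
Not all that is in view belongs to the job. Of the things that look like the drive, the larger one is meant.

How it is judged:
By the outcome, as a careful person would: the job done as asked, in the order asked, and still so for the second after the job is handed in, while the arm keeps its last pose, push and grip.
It also fails if it takes over 42 s, if anything falls off the work surface, if the arm or the gripper's body presses on something with over 40 N, if the wrist force passes 120 N, or if a joint passes its speed limit or range.

## Working session

There is one attempt and no reset: what is moved stays moved. The work goes in short steps, Python scripts to look and compute and a tool call to move; the robot and the scene stay as the last step left them, time stands still between calls to the robot, and variables do not carry over. Pictures are saved under pics/ and viewed, at most 10 in all, crops included, and the job is handed in when it is done.

Besides the shell and the picture viewer there is one more tool, called after "Call:" as name(argument=value, ...) on one line, values as JSON. drive_tool: Moves the arm, as the interface text tells. Shifts and turns lie within -1 to 1; 1 stands for 0.2 m of shift or 45 degrees of turn. Its arguments: {"type":"object","properties":{"targets":{"type":"array"}},"required":["targets"]}

```bash
ls; mkdir -p pics
cat > h.py <<'E'
from station import *
import numpy as np, cv2
def K(n):
    c=camera_model(n); f=192/np.tan(np.radians(c['fovy'])/2); return c,f
def px2w(n,xy,d):
    c,f=K(n); p=np.array([(xy[0]-c['cx'])/f*d,-(xy[1]-c['cy'])/f*d,-d,1]); return (np.array(c['cam_to_world'])@p)[:3]
def w2px(n,p):
    c,f=K(n); q=np.linalg.inv(np.array(c['cam_to_world']))@np.r_[p,1]; return np.array([c['cx']+f*q[0]/-q[2], c['cy']-f*q[1]/-q[2]])
def ray(n,xy):
    c,f=K(n); T=np.array(c['cam_to_world']); return T[:3,3], px2w(n,xy,1.)-T[:3,3]
def at_z(n,xy,z):
    o,d=ray(n,xy); return o+d*(z-o[2])/d[2]
def tri(a,b):
    (o1,d1),(o2,d2)=ray(*a),ray(*b); s=np.linalg.lstsq(np.c_[d1,-d2],o2-o1,rcond=None)[0]
    p,q=o1+d1*s[0],o2+d2*s[1]; return (p+q)/2,np.linalg.norm(p-q)
E
python3 - <<'E'
from h import *
np.set_printoptions(precision=4,suppress=True)
s=read_state(); print(s)
ims=[]
for n in("scene","top"):
    im,d=snapshot(n); np.savez(f'{n}0.npz',im=im,d=d); cv2.imwrite(f'pics/{n}0.png',im[:,:,::-1])
    print(n,{k:(np.array(v) if k=='cam_to_world' else v) for k,v in camera_model(n).items()})
    for t in("drive","fork_mid","flat_mid","shaft_top","collar","collar_screw","core_a","hex_key","tin"):
        print(t,[(np.round(r['xy']),round(r['conf'],2)) for r in pinpoint(n,t)][:4])
E
```

```text
pics
{'clock': 0.0, 'joint_positions': array([-1.4929,  0.2593,  1.5361,  0.    ,  1.348 , -0.2028]), 'joint_vel': array([-0.0011,  0.0001,  0.0002, -0.0008, -0.0007, -0.001 ]), 'tau': array([  0.0008, -44.6023, -29.0564,  -0.0002,   0.012 ,  -0.    ]), 'position': array([ 0.1524, -0.5279,  0.2415]), 'tool_rot': array([ 0.9902,  0.1399,  0.0001, -0.0009]), 'contact_force': array([0.8437, 0.1332, 0.5512]), 'wrist_torque': array([ 0.0116, -0.0334, -0.0216]), 'gripper_force': 0.0, 'grip_width': 0.08530131287201119}
scene {'fovy': 50.293117713916914, 'cx': 251.19454088596024, 'cy': 192.63526956965802, 'cam_to_world': array([[-0.6962, -0.5175,  0.4976,  1.0581],
       [ 0.7179, -0.5028,  0.4815,  0.4998],
       [ 0.0011,  0.6924,  0.7215,  0.8427],
       [ 0.    ,  0.    ,  0.    ,  1.    ]])}
drive [(array([260., 211.]), 0.97), (array([235., 166.]), 0.82)]
fork_mid [(array([270., 178.]), 0.79), (array([240., 147.]), 0.6), (array([261., 192.]), 0.31)]
flat_mid [(array([233., 150.]), 0.39)]
shaft_top [(array([259., 180.]), 0.68), (array([235., 150.]), 0.52)]
collar [(array([261., 179.])
[... 371 characters left out ...]
-0.1664,  0.3774],
       [-0.9997,  0.0019,  0.0233,  0.0072],
       [ 0.0233,  0.1664,  0.9858,  1.1202],
       [ 0.    ,  0.    ,  0.    ,  1.    ]])}
drive [(array([239., 213.]), 0.82)]
fork_mid [(array([311., 246.]), 0.79), (array([248., 230.]), 0.74)]
flat_mid [(array([238., 210.]), 0.43), (array([308., 233.]), 0.38)]
shaft_top [(array([243., 207.]), 0.52), (array([311., 240.]), 0.42)]
collar [(array([241., 209.]), 0.55)]
collar_screw [(array([238., 197.]), 0.63)]
core_a [(array([376., 218.]), 0.97), (array([128., 215.]), 0.74), (array([242., 207.]), 0.24)]
hex_key [(array([112., 158.]), 0.63), (array([244., 208.]), 0.18)]
tin [(array([126., 216.]), 0.7), (array([368., 169.]), 0.68)]
```

Run:
```python
from h import *
a=np.load('scene0.npz')['im'];b=np.load('top0.npz')['im']
cv2.imwrite('pics/both.png',np.hstack([cv2.resize(a[90:390,110:400],None,fx=1.37,fy=1.37,interpolation=3),cv2.resize(b[90:390,90:390],None,fx=1.3,fy=1.37,interpolation=3)])[:,:,::-1])
A=cv2.resize(a[140:240,200:320],(480,400),interpolation=3);B=cv2.resize(b[160:260,190:270],(320,400),interpolation=3)
cv2.imwrite('pics/close.png',np.hstack([A,B])[:,:,::-1])
```

```text
(no output)
```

View pics/both.png

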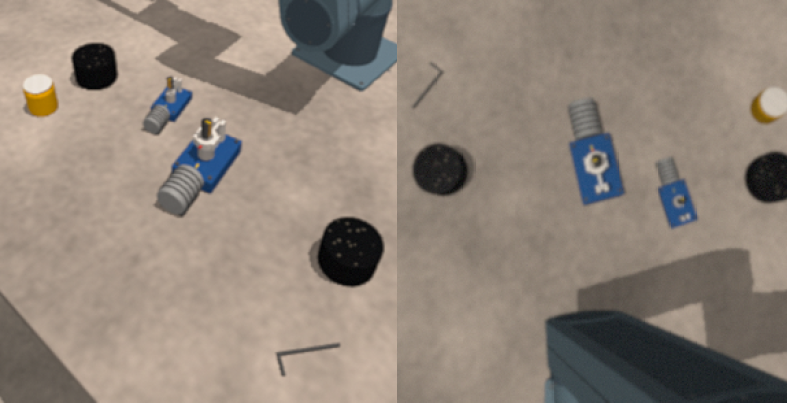

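View pics/close.png

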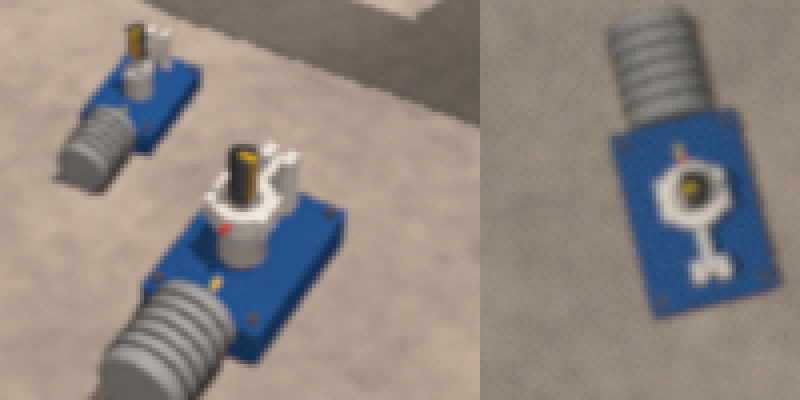

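Scene view shows two look-alikes: the large drive at scene (260,211) / top (239,213), and the small one at scene (235,166) / top (308,235). The large one is meant. Its shaft top is at about scene (260,178), top (243,207), and the brass flat faces right in the scene view, roughly world +y. Cores are at (182,150) and (362,280), tin at (141,168), key at (332,346).

```bash
cat > meas.py <<'E'
from h import *
np.set_printoptions(precision=4,suppress=True)
def cloud(n,im,d,box):
    x0,x1,y0,y1=box; P=[];C=[];U=[]
    for r in range(y0,y1):
        for c in range(x0,x1):
            if d[r,c]>0: P.append(px2w_fast(n,c,r,d[r,c]));C.append(im[r,c]);U.append((c,r))
    return np.array(P),np.array(C).astype(int),np.array(U)
_k={}
def px2w_fast(n,c,r,d):
    if n not in _k: _k[n]=K(n)
    m,f=_k[n]; return (np.array(m['cam_to_world'])@np.array([(c-m['cx'])/f*d,-(r-m['cy'])/f*d,-d,1]))[:3]
E
python3 - <<'E'
from meas import *
for n,box in(("top",(215,275,155,245)),("scene",(222,292,165,250))):
    z=np.load(f'{n}0.npz'); P,C,U=cloud(n,z['im'],z['d'],box)
    hsv=cv2.cvtColor(C.astype(np.uint8)[None],cv2.COLOR_RGB2HSV)[0].astype(int)
    blue=(hsv[:,0]>95)&(hsv[:,0]<125)&(hsv[:,1]>120)
    print(n,'blue z',np.median(P[blue,2]))
    Q=np.array([at_z(n,u,.035)[:2] for u in U[blue]])
    if n=='top':
        (c,wh,a)=cv2.minAreaRect((Q*1000).astype(np.float32)); print(np.array(c)/1000,wh,a)
    for lo in(.11,.115,.118):
        m=(P[:,2]>lo)&(P[:,2]<.14); print(lo,m.sum(),P[m].mean(0) if m.any() else '', U[m].mean(0) if m.any() else '')
    m=(P[:,2]>.075)&(P[:,2]<.092)&(hsv[:,1]<60); print('collar',m.sum(),P[m].mean(0))
    y=(hsv[:,0]>18)&(hsv[:,0]<32)&(hsv[:,1]>130); print('yellow');
    for u,p,c in zip(U[y],P[y],C[y]): print(u,p,c)
    r=((hsv[:,0]<8)|(hsv[:,0]>172))&(hsv[:,1]>110); print('red',[(u,p) for u,p in zip(U[r],P[r])])
print('tri shaft_top pin',tri(("scene",(259,180)),("top",(243,207))))
E
```

```text
top blue z 0.035370914275669074
[ 0.5066 -0.0017] (126.26848602294922, 83.47832489013672) 14.231040954589844
0.11 58 [ 0.5118 -0.0023  0.1229] [243.5345 205.9655]
0.115 56 [ 0.5119 -0.0025  0.1233] [243.6429 205.9107]
0.118 56 [ 0.5119 -0.0025  0.1233] [243.6429 205.9107]
collar 219 [ 0.4981 -0.0042  0.0848]
yellow
[242 205] [0.5143 0.0016 0.1232] [102  91  44]
[241 206] [0.5116 0.0041 0.1237] [135 116  49]
[242 206] [0.5114 0.0016 0.1256] [140 119  40]
[243 206] [ 0.5113 -0.0009  0.126 ] [126 108  37]
[241 207] [0.5094 0.0041 0.1216] [142 124  57]
[242 207] [0.5092 0.0016 0.1232] [138 119  49]
[243 207] [ 0.509  -0.0009  0.1246] [118 103  52]
red []
scene blue z 0.034321720375214415Traceback (most recent call last):
  File "<stdin>", line 7, in <module>
  File "h.py", line 12, in at_z
    o,d=ray(n,xy); return o+d*(z-o[2])/d[2]
        ~~~^^^^^^
  File "h.py", line 10, in ray
    c,f=K(n); T=np.array(c['cam_to_world']); return T[:3,3], px2w(n,xy,1.)-T[:3,3]
                                                             ~~~~^^^^^^^^^
  File "h.py", line 6, in px2w
    c,f=K(n); p=np.array([(xy[0]-c['cx'])/f*d,-(xy[1]-c['cy'])/f*d,-d,1]); return (np.array(c['cam_to_world'])@p)[:3]
        ~^^^
  File "h.py", line 4, in K
    c=camera_model(n); f=192/np.tan(np.radians(c['fovy'])/2); return c,f
ValueError: time passes only in moves, steps and waits
```

```bash
sed -i 's/^def K(n):/import functools\n@functools.lru_cache(None)\ndef K(n):/' h.py
python3 - <<'E'
from meas import *
n="scene"; z=np.load(f'{n}0.npz'); P,C,U=cloud(n,z['im'],z['d'],(222,292,165,250))
hsv=cv2.cvtColor(C.astype(np.uint8)[None],cv2.COLOR_RGB2HSV)[0].astype(int)
m=(P[:,2]>.119)&(P[:,2]<.13);print('top',m.sum(),P[m].mean(0),U[m].mean(0))
blue=(hsv[:,0]>95)&(hsv[:,0]<125)&(hsv[:,1]>120)&(abs(P[:,2]-.035)<.004)
(c,wh,a)=cv2.minAreaRect((P[blue,:2]*1000).astype(np.float32));print(c,wh,a)
r=((hsv[:,0]<8)|(hsv[:,0]>172))&(hsv[:,1]>110); print('red',U[r].mean(0),P[r].mean(0))
y=(hsv[:,0]>16)&(hsv[:,0]<32)&(hsv[:,1]>110)&(P[:,2]>.085); print('yellow',y.sum());print(np.c_[U[y],P[y]])
# model overlay: projected edges of shaft for axis guess
ax=np.array([.5118,-.0012])
for n2 in('scene','top'): print(n2,'axis top',w2px(n2,[*ax,.123]),'axis .1',w2px(n2,[*ax,.1]))
im=z['im']
for row in range(174,188): print(row,[tuple(int(v) for v in im[row,c]) for c in range(253,269)])
b=np.load('top0.npz')['im']
for row in range(200,214): print(row,[tuple(int(v) for v in b[row,c]) for c in range(237,251)])
E
```

```text
top 46 [0.5115 0.0029 0.1233] [260.3696 178.8913]
(506.6863708496094, 4.553436279296875) (126.9675521850586, 87.30188751220703) 14.228623390197754
red [255.5 197. ] [0.5316 0.0058 0.0741]
yellow 26
[[260.     177.       0.5077  -0.0019   0.1239]
 [259.     178.       0.5126  -0.0007   0.1247]
 [260.     178.       0.51     0.0003   0.1236]
 [261.     178.       0.5105   0.0041   0.1265]
 [262.     178.       0.504    0.0016   0.1203]
 [263.     178.       0.5048   0.0058   0.1237]
 [260.     179.       0.5125   0.0026   0.1234]
 [261.     179.       0.5113   0.0049   0.124 ]
 [262.     179.       0.5099   0.0071   0.1246]
 [263.     179.       0.5082   0.0089   0.1247]
 [264.     179.       0.5034   0.008    0.1207]
 [261.     180.       0.5137   0.0072   0.1238]
 [262.     180.       0.5118   0.0088   0.1236]
 [263.     180.       0.5116   0.012    0.1256]
 [262.     181.       0.5144   0.0113   0.1236]
 [262.     182.       0.5157   0.0125   0.1218]
 [263.     182.       0.5087   0.0097   0.1149]
 [262.     183.       0.5146   0.0117   0.1169]
 [263.     183.       0.5101   0.011  
[... 6706 characters left out ...]
(192, 181, 172), (179, 167, 159), (156, 147, 139), (137, 129, 121), (108, 103, 97), (97, 93, 89), (101, 95, 90), (118, 112, 105), (148, 142, 134), (172, 166, 156), (189, 181, 172), (190, 183, 174), (176, 170, 160)]
212 [(210, 199, 189), (200, 191, 179), (188, 180, 169), (172, 166, 155), (159, 151, 142), (144, 136, 129), (143, 137, 129), (154, 148, 139), (165, 159, 149), (184, 175, 164), (199, 189, 176), (196, 187, 176), (183, 175, 165), (150, 145, 140)]
213 [(204, 194, 185), (203, 194, 183), (201, 192, 179), (196, 185, 173), (189, 179, 168), (183, 174, 164), (188, 178, 168), (190, 181, 171), (200, 190, 179), (201, 192, 180), (203, 195, 182), (188, 180, 171), (157, 152, 144), (116, 116, 117)]
```

Call:
drive_tool(targets=[[[0.0615, -0.051, 0.005, 0, 0, -0.1, 0], [0.123, -0.102, 0.01, 0, 0, -0.2, 0], [0.1845, -0.153, 0.015, 0, 0, -0.3, 0], [0.246, -0.204, 0.02, 0, 0, -0.4, 0], [0.3075, -0.255, 0.025, 0, 0, -0.5, 0], [0.369, -0.306, 0.03, 0, 0, -0.6, 0], [0.4305, -0.357, 0.035, 0, 0, -0.7, 0], [0.492, -0.408, 0.04, 0, 0, -0.8, 0], [0.5535, -0.459, 0.045, 0, 0, -0.9, 0], [0.615, -0.51, 0.05, 0, 0, -1, 0]]])

```text
clock: 2.25
position: [0.2426, -0.396, 0.2324]
tool_rot: [0.861, 0.509, -0.0, 0.0]
contact_force: [-0.1, 0.0, 0.3]
grip_width: 0.0855
gripper_force: 0.0
```

Call:
drive_tool(targets=[[[0.0795, 0.0075, 0.005, 0, 0, -0.1, 0], [0.159, 0.015, 0.01, 0, 0, -0.2, 0], [0.2385, 0.0225, 0.015, 0, 0, -0.3, 0], [0.318, 0.03, 0.02, 0, 0, -0.4, 0], [0.3975, 0.0375, 0.025, 0, 0, -0.5, 0], [0.477, 0.045, 0.03, 0, 0, -0.6, 0], [0.5565, 0.0525, 0.035, 0, 0, -0.7, 0], [0.636, 0.06, 0.04, 0, 0, -0.8, 0], [0.7155, 0.0675, 0.045, 0, 0, -0.9, 0], [0.795, 0.075, 0.05, 0, 0, -1, 0]]])

```text
clock: 3.5
position: [0.3326, -0.264, 0.2224]
tool_rot: [0.6, 0.8, -0.0, 0.0]
contact_force: [-0.2, 0.3, -0.9]
grip_width: 0.0853
gripper_force: 0.0
```

Call:
drive_tool(targets=[[[0.051, 0.0615, 0.005, 0, 0, -0.1, 0], [0.102, 0.123, 0.01, 0, 0, -0.2, 0], [0.153, 0.1845, 0.015, 0, 0, -0.3, 0], [0.204, 0.246, 0.02, 0, 0, -0.4, 0], [0.255, 0.3075, 0.025, 0, 0, -0.5, 0], [0.306, 0.369, 0.03, 0, 0, -0.6, 0], [0.357, 0.4305, 0.035, 0, 0, -0.7, 0], [0.408, 0.492, 0.04, 0, 0, -0.8, 0], [0.459, 0.5535, 0.045, 0, 0, -0.9, 0], [0.51, 0.615, 0.05, 0, 0, -1, 0]]])

```text
clock: 4.75
position: [0.4226, -0.1319, 0.2124]
tool_rot: [0.248, 0.969, -0.0, 0.0]
contact_force: [-0.1, -0.9, -0.2]
grip_width: 0.0854
gripper_force: 0.0
```

Run:
```python
from meas import *
s=read_state(); p=s['position']; th=np.radians(151.1); y=np.array([np.sin(th),-np.cos(th),0])
out=[]
for n in("scene","top"):
    im,d=snapshot(n); np.savez(f'{n}1.npz',im=im,d=d)
    c=w2px(n,p).astype(int); x0,y0=c[0]-40,c[1]-50
    A=cv2.resize(im[y0:y0+100,x0:x0+100],None,fx=4,fy=4,interpolation=3)[:,:,::-1].copy()
    for q in [p+y*s_*(.0427)+np.array([0,0,zz]) for s_ in(-1,1) for zz in(-.011,.002)]+[p+y*s_*.057+np.array([0,0,.002]) for s_ in(-1,1)]:
        u=((w2px(n,q)-[x0,y0])*4+2).astype(int); cv2.circle(A,tuple(int(v) for v in u),2,(255,0,255),-1)
    print(n,x0,y0); out.append(A)
    P,C,U=cloud(n,im,d,(max(x0,0),x0+100,max(y0,0),y0+100))
    for s_ in(-1,1):
        m=(P[:,2]>.19)&(P[:,2]<.235)&(np.linalg.norm(P[:,:2]-p[:2],axis=1)<.08)&(((P-p)@y)*s_>.02)
        Q=P[m]-p; x=np.array([np.cos(th),np.sin(th),0]); print(s_,m.sum(),'along y',np.percentile(Q@y,[5,50,95]),'along x',np.percentile(Q@x,[5,50,95]),'z',np.percentile(Q[:,2],[2,50]))
cv2.imwrite('pics/grip1.png',np.hstack(out))
```

```text
scene 206 62
-1 38 along y [-0.0446 -0.0414 -0.0383] along x [-0.0084 -0.001   0.0052] z [0.0033 0.0125]
1 47 along y [0.0481 0.0523 0.0581] along x [-0.0081 -0.0001  0.0124] z [0.0028 0.0145]
top 261 189Traceback (most recent call last):
  File "<stdin>", line 14, in <module>
    return _quantile_unchecked(
        a, q, axis, out, overwrite_input, method, keepdims, weights)
    return _ureduce(a,
                    func=_quantile_ureduce_func,
    ...<5 lines>...
                    overwrite_input=overwrite_input,
                    method=method)
    r = func(a, **kwargs)
    result = _quantile(arr,
                       quantiles=q,
    ...<2 lines>...
                       out=out,
                       weights=wgt)
    slices_having_nans = np.isnan(arr[-1, ...])
                                  ~~~^^^^^^^^^
IndexError: index -1 is out of bounds for axis 0 with size 0
```

Run:
```python
from meas import *
p=np.array([0.4226,-0.1319,0.2124]); th=np.radians(151.3); y=np.array([np.sin(th),-np.cos(th),0]); x=np.array([np.cos(th),np.sin(th),0])
out=[]
for n in("scene","top"):
    z=np.load(f'{n}1.npz'); im=z['im'];d=z['d']; 
    c=w2px(n,p).astype(int); x0,y0=c[0]-50,c[1]-55
    A=cv2.resize(im[y0:y0+100,x0:x0+100],None,fx=4,fy=4,interpolation=3)[:,:,::-1].copy()
    for q in [p+y*s_*(.0427)+x*t*.011+np.array([0,0,zz]) for t in(-1,1) for s_ in(-1,1) for zz in(.002,)]+[p+y*s_*.057+np.array([0,0,.002]) for s_ in(-1,1)]:
        u=((w2px(n,q)-[x0,y0])*4+2).astype(int); cv2.circle(A,tuple(int(v) for v in u),2,(255,0,255),-1)
    print(n,x0,y0); out.append(A)
    P,C,U=cloud(n,im,d,(x0,x0+100,y0,y0+100)); Q=P-p
    for lo,hi in((0,.025),(.025,.05),(.05,.08)):
        m=(Q[:,2]>lo)&(Q[:,2]<hi)&(np.linalg.norm(Q[:,:2],axis=1)<.08); print(lo,m.sum(),'y',np.percentile(Q[m]@y,[2,50,98]) if m.any() else'','x',np.percentile(Q[m]@x,[2,50,98]) if m.any() else '')
cv2.imwrite('pics/grip1.png',np.hstack(out))
```

```text
scene 196 57
0 95 y [-0.0446  0.0484  0.0586] x [-0.0089 -0.0006  0.0123]
0.025 83 y [-0.0475  0.0501  0.0721] x [-0.0096 -0.0037  0.0094]
0.05 212 y [-0.0645  0.0616  0.0769] x [-0.0148 -0.0062  0.0143]
top 250 184
0 5 y [0.0432 0.048  0.0563] x [0.0052 0.0097 0.01  ]
0.025 6 y [0.044  0.0504 0.0558] x [0.     0.0081 0.0123]
0.05 57 y [-0.068   0.0665  0.0742] x [-0.0114  0.0078  0.012 ]
```

View pics/grip1.png

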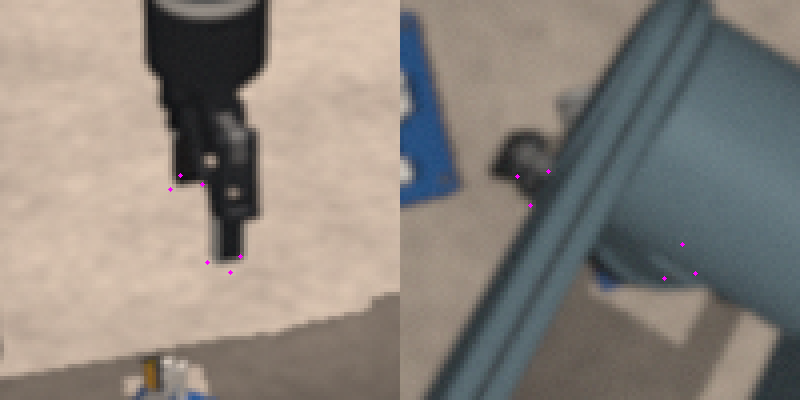

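Scene crop: open fingertips sit at about (228,262) and (195,182) of the crop, within 2 mm of where my calibration puts them. The top view is mostly hidden by the arm. Averaging both views gives the axis at about (0.511, 0.001), drive yaw 14.2° and the flat facing about 106–110° world.

Call:
drive_tool(targets=[[[-0.0076, 0.0788, 0.03, 0, 0, -0.1, 0], [-0.0152, 0.1576, 0.06, 0, 0, -0.2, 0], [-0.0228, 0.2364, 0.09, 0, 0, -0.3, 0], [-0.0304, 0.3152, 0.12, 0, 0, -0.4, 0], [-0.038, 0.394, 0.15, 0, 0, -0.5, 0], [-0.0456, 0.4728, 0.18, 0, 0, -0.6, 0], [-0.0532, 0.5516, 0.21, 0, 0, -0.7, 0], [-0.0608, 0.6304, 0.24, 0, 0, -0.8, 0], [-0.0684, 0.7092, 0.27, 0, 0, -0.9, 0], [-0.076, 0.788, 0.3, 0, 0, -1, 0]]])

```text
clock: 6.1
position: [0.512, -0.002, 0.1522]
tool_rot: [-0.14, 0.99, -0.0, -0.0]
contact_force: [0.1, 1.2, -0.9]
grip_width: 0.0855
gripper_force: 0.0
```

```bash
cat > look.py <<'E'
import sys
from meas import *
def look(tag,ns=("scene",),pts=[],c=(.511,.001,.12),h=50,w=60,k=6):
    out=[]
    for n in ns:
        im,d=snapshot(n); np.savez(f'{n}{tag}.npz',im=im,d=d)
        u=w2px(n,c).astype(int); x0,y0=u[0]-w//2,u[1]-h//2-8
        A=cv2.resize(im[y0:y0+h,x0:x0+w],None,fx=k,fy=k,interpolation=3)[:,:,::-1].copy()
        for q in pts: cv2.circle(A,tuple(int(v) for v in (w2px(n,q)-[x0,y0]+.5)*k),2,(255,0,255),-1)
        print(n,x0,y0); out.append(A)
    cv2.imwrite(f'pics/{tag}.png',np.hstack(out))
E
python3 - <<'E'
from look import *
s=read_state();p=s['position'];print(p,s['tool_rot'],s['joint_positions'],s['contact_force'])
th=2*np.arctan2(s['tool_rot'][1],s['tool_rot'][0]);y=np.array([np.sin(th),-np.cos(th),0]);x=np.array([np.cos(th),np.sin(th),0])
look('hover',pts=[p+y*a*.0427+x*b*.011+np.array([0,0,.002]) for a in(-1,1) for b in(-1,1)],w=80,h=80,k=7)
E
```

```text
[ 0.512  -0.002   0.1522] [-0.1402  0.9901 -0.0002 -0.    ] [-0.2218  0.2721  1.7532 -0.0004  1.1163 -2.0738] [ 0.0968  1.2151 -0.9089]
scene 219 131
```

View pics/hover.png

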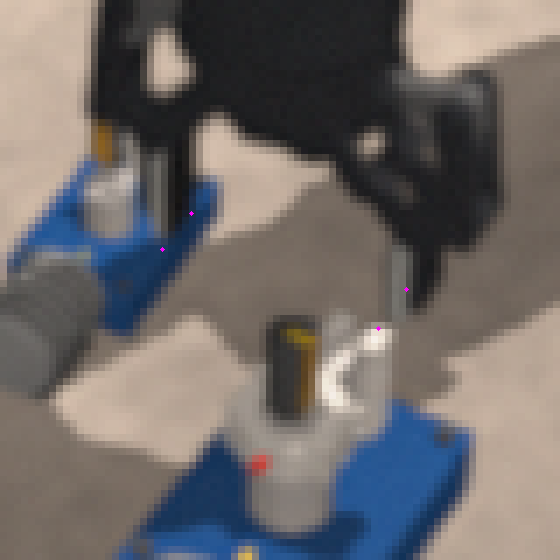

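The shaft stands between the open fingers, top at about crop (293,330). The brass strip is at x 300–316, so the flat faces about 110–114° world. Descending and pre-closing.

Call:
drive_tool(targets=[[[0, 0, 0.04, 0, 0, -0.02, 0], [0, 0, 0.08, 0, 0, -0.04, 0], [0, 0, 0.12, 0, 0, -0.06, 0], [0, 0, 0.16, 0, 0, -0.08, 0], [0, 0, 0.2, 0, 0, -0.1, 0], [0, 0, 0.23, 0, 0, -0.1, 0], [0, 0, 0.245, 0, 0, -0.1, 0.2], [0, 0, 0.245, 0, 0, -0.1, 0.4], [0, 0, 0.245, 0, 0, -0.1, 0.6], [0, 0, 0.245, 0, 0, -0.1, 0.65]]])

```text
clock: 7.4
position: [0.512, -0.0017, 0.1036]
tool_rot: [-0.179, 0.984, -0.0, 0.0]
contact_force: [0.0, -0.1, -0.0]
grip_width: 0.0299
gripper_force: 0.0
```

Run:
```python
from look import *
s=read_state();p=s['position'];print(p,s['tool_rot'],s['grip_width'],s['contact_force'])
th=2*np.arctan2(s['tool_rot'][1],s['tool_rot'][0]);y=np.array([np.sin(th),-np.cos(th),0]);x=np.array([np.cos(th),np.sin(th),0])
look('down',pts=[p+np.array([0,0,.02])],w=60,h=50,k=10)
```

```text
[ 0.512  -0.0017  0.1036] [-0.1787  0.9839 -0.0001  0.0003] 0.0299035650190457 [ 0.011  -0.1129 -0.0265]
scene 229 146
```

View pics/down.png

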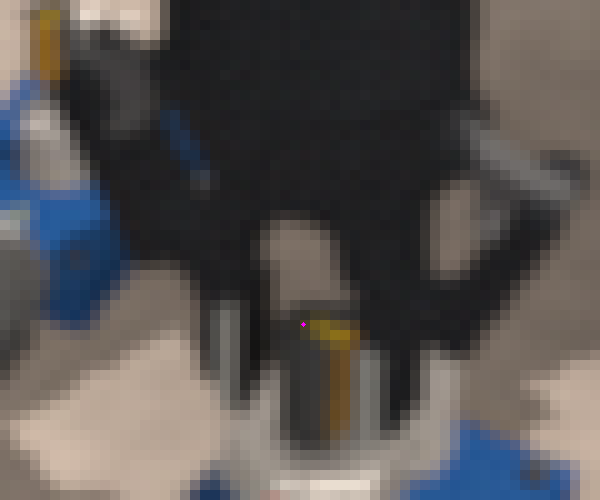

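Down crop: the shaft (x 285–350) stands between the pads (inner near edges at x 240 and 358), within about 1 mm of centre once perspective is allowed for. Closing.

Call:
drive_tool(targets=[[[0, 0, 0, 0, 0, 0, 0.7], [0, 0, 0, 0, 0, 0, 0.74], [0, 0, 0, 0, 0, 0, 0.78], [0, 0, 0, 0, 0, 0, 0.82], [0, 0, 0, 0, 0, 0, 0.86], [0, 0, 0, 0, 0, 0, 0.9], [0, 0, 0, 0, 0, 0, 1], [0, 0, 0, 0, 0, 0, 1], [0, 0, 0, 0, 0, 0, 1], [0, 0, 0, 0, 0, 0, 1]]])

```text
clock: 8.7
position: [0.5117, -0.0014, 0.1035]
tool_rot: [-0.179, 0.984, 0.0, -0.0]
contact_force: [-2.4, 4.2, 4.9]
grip_width: 0.0168
gripper_force: 59.1
```

Run:
```python
from h import *
s=read_state();print({k:np.round(s[k],4) for k in s})
```

```text
{'clock': np.float64(8.7), 'joint_positions': array([-2.2130e-01,  3.3060e-01,  1.8101e+00,  5.0000e-04,  1.0011e+00,
       -2.1518e+00]), 'joint_vel': array([-0.0021,  0.0004,  0.0007, -0.0022,  0.0001,  0.0003]), 'tau': array([ -1.6278, -40.8338, -23.5321,  -0.7412,  -0.8853,  -0.0565]), 'position': array([ 0.5117, -0.0014,  0.1035]), 'tool_rot': array([-1.787e-01,  9.839e-01,  2.000e-04, -0.000e+00]), 'contact_force': array([-2.439 ,  4.1806,  4.924 ]), 'wrist_torque': array([ 0.428 ,  0.2917, -0.0701]), 'gripper_force': np.float64(59.1362), 'grip_width': np.float64(0.0168)}
```

Call:
drive_tool(targets=[[[0.0007, 0, 0, 0, 0, 0.089, 1], [0.0014, 0.0001, 0, 0, 0, 0.178, 1], [0.0021, 0.0002, 0, 0, 0, 0.267, 1], [0.0028, 0.0004, 0, 0, 0, 0.356, 1], [0.0034, 0.0006, 0, 0, 0, 0.445, 1], [0.004, 0.0009, 0, 0, 0, 0.533, 1], [0.0047, 0.0012, 0, 0, 0, 0.622, 1], [0.0053, 0.0015, 0, 0, 0, 0.711, 1], [0.0059, 0.0019, 0, 0, 0, 0.8, 1], [0.0064, 0.0023, 0, 0, 0, 0.889, 1]]])

```text
clock: 9.95
position: [0.5104, -0.0013, 0.1035]
tool_rot: [0.17, 0.986, 0.0, -0.0]
contact_force: [-2.0, 4.1, 5.9]
grip_width: 0.0167
gripper_force: 58.7
```

Call:
drive_tool(targets=[[[0.0007, 0, 0, 0, 0, 0.089, 1], [0.0014, 0.0001, 0, 0, 0, 0.178, 1], [0.0021, 0.0002, 0, 0, 0, 0.267, 1], [0.0028, 0.0004, 0, 0, 0, 0.356, 1], [0.0034, 0.0006, 0, 0, 0, 0.445, 1], [0.004, 0.0009, 0, 0, 0, 0.533, 1], [0.0047, 0.0012, 0, 0, 0, 0.622, 1], [0.0053, 0.0015, 0, 0, 0, 0.711, 1], [0.0059, 0.0019, 0, 0, 0, 0.8, 1], [0.0064, 0.0023, 0, 0, 0, 0.889, 1]]])

```text
clock: 11.2
position: [0.5095, -0.0004, 0.1035]
tool_rot: [0.497, 0.868, 0.0, 0.0]
contact_force: [-0.2, 5.7, 5.0]
grip_width: 0.0165
gripper_force: 58.6
```

Call:
drive_tool(targets=[[[0.0005, 0, 0, 0, 0, 0.06, 1], [0.001, 0, 0, 0, 0, 0.12, 1], [0.0014, 0.0001, 0, 0, 0, 0.18, 1], [0.0019, 0.0002, 0, 0, 0, 0.24, 1], [0.0024, 0.0003, 0, 0, 0, 0.3, 1], [0.0028, 0.0004, 0, 0, 0, 0.362, 1], [0.0028, 0.0004, 0, 0, 0, 0.362, 1], [0.0028, 0.0004, 0, 0, 0, 0.362, 1], [0.0028, 0.0004, 0, 0, 0, 0.362, 1], [0.0028, 0.0004, 0, 0, 0, 0.362, 1]]])

```text
clock: 12.45
position: [0.5094, 0.0001, 0.1035]
tool_rot: [0.613, 0.79, 0.001, -0.0]
contact_force: [-0.3, 5.6, 5.8]
grip_width: 0.0166
gripper_force: 59.0
```

Run:
```python
from h import *
s=read_state();print({k:np.round(s[k],4) for k in s}, 2*np.degrees(np.arctan2(s['tool_rot'][1],s['tool_rot'][0]))-90)
```

```text
{'clock': np.float64(12.45), 'joint_positions': array([-2.1970e-01,  3.2660e-01,  1.8161e+00,  1.2000e-03,  9.9850e-01,
       -4.7070e-01]), 'joint_vel': array([ 0.0007, -0.0006,  0.0011,  0.001 , -0.001 ,  0.0003]), 'tau': array([ -2.7263, -40.8268, -23.028 ,  -1.4106,  -0.6564,  -0.048 ]), 'position': array([5.094e-01, 1.000e-04, 1.035e-01]), 'tool_rot': array([ 6.133e-01,  7.899e-01,  5.000e-04, -1.000e-04]), 'contact_force': array([-0.2822,  5.6395,  5.7675]), 'wrist_torque': array([ 0.7692,  0.1958, -0.0643]), 'gripper_force': np.float64(58.9853), 'grip_width': np.float64(0.0166)} 14.34446484754055
```

Call:
drive_tool(targets=[[[0, 0, 0, 0, 0, 0, 0.6], [0, 0, 0, 0, 0, 0, 0.3], [0, 0, 0, 0, 0, 0, 0], [0, 0, 0, 0, 0, 0, 0], [0, 0, 0, 0, 0, 0, 0], [0, 0, -0.05, 0, 0, 0, 0], [0, 0, -0.11, 0, 0, 0, 0], [0, 0, -0.17, 0, 0, 0, 0], [0, 0, -0.23, 0, 0, 0, 0], [0, 0, -0.3, 0, 0, 0, 0]]])

```text
clock: 13.7
position: [0.5091, -0.0004, 0.1643]
tool_rot: [0.614, 0.79, 0.0, 0.0]
contact_force: [1.6, -1.0, -0.6]
grip_width: 0.0855
gripper_force: 0.0
```

Call:
drive_tool(targets=[[[0, 0, 0, 0, 0, -0.1, 0], [0, 0, 0, 0, 0, -0.2, 0], [0, 0, 0, 0, 0, -0.3, 0], [0, 0, 0, 0, 0, -0.4, 0], [0, 0, 0, 0, 0, -0.5, 0], [0, 0, 0, 0, 0, -0.6, 0], [0, 0, 0, 0, 0, -0.7, 0], [0, 0, 0, 0, 0, -0.8, 0], [0, 0, 0, 0, 0, -0.9, 0], [0, 0, 0, 0, 0, -1, 0]]])

```text
clock: 14.95
position: [0.5092, -0.0004, 0.164]
tool_rot: [0.264, 0.965, 0.0, 0.0]
contact_force: [0.7, -0.4, 0.2]
grip_width: 0.0857
gripper_force: 0.0
```

Call:
drive_tool(targets=[[[0, 0, 0, 0, 0, -0.1, 0], [0, 0, 0, 0, 0, -0.2, 0], [0, 0, 0, 0, 0, -0.3, 0], [0, 0, 0, 0, 0, -0.4, 0], [0, 0, 0, 0, 0, -0.5, 0], [0, 0, 0, 0, 0, -0.6, 0], [0, 0, 0, 0, 0, -0.7, 0], [0, 0, 0, 0, 0, -0.8, 0], [0, 0, 0, 0, 0, -0.9, 0], [0, 0, 0, 0, 0, -1, 0]]])

```text
clock: 16.2
position: [0.5092, -0.0004, 0.164]
tool_rot: [-0.126, 0.992, -0.0, 0.0]
contact_force: [0.5, 0.2, -0.6]
grip_width: 0.0853
gripper_force: 0.0
```

Run:
```python
from look import *
s=read_state();p=s['position'];print(s['clock'],p,s['tool_rot'],s['contact_force'],s['joint_positions'])
th=2*np.arctan2(s['tool_rot'][1],s['tool_rot'][0]);y=np.array([np.sin(th),-np.cos(th),0]);x=np.array([np.cos(th),np.sin(th),0]);print(np.degrees(th)-90)
d=np.array([.5113,.0008,0])-p;print('shift tool',d@x/.2,d@y/.2,'down to .068',(p[2]-.068)/.2)
look('turned',c=(.511,.001,.1),w=80,h=70,k=8)
```

```text
16.2 [ 0.5092 -0.0004  0.164 ] [-0.1257  0.9921 -0.      0.0002] [ 0.5097  0.2329 -0.5852] [-0.2201  0.2544  1.7448  0.      1.142  -2.0429]
104.43671268150894
shift tool -0.011561306495414701 0.0030864046524567822 down to .068 0.47989599788351656
scene 219 141
```

View pics/turned.png

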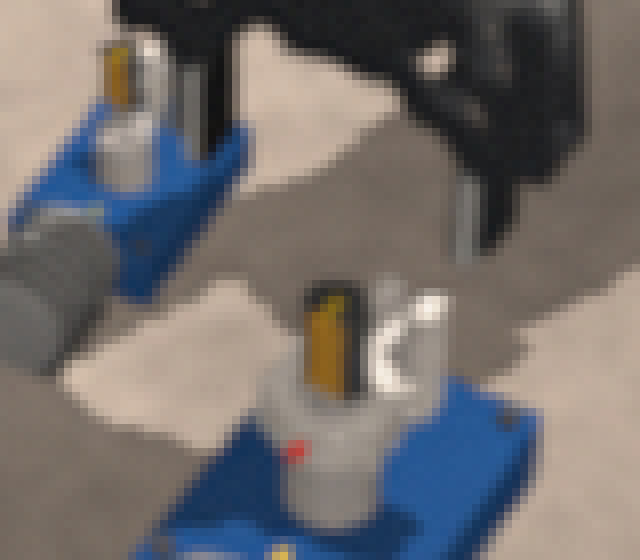

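The brass flat (crop x 305–343 of shaft 305–362) is on the same side as the red screw (297,452), which matches a normal of 14° ± 2°. Now the collar.

Call:
drive_tool(targets=[[[-0.0115, 0.003, 0.02, 0, 0, 0.005, 0], [-0.0115, 0.003, 0.07, 0, 0, 0.005, 0], [-0.0115, 0.003, 0.12, 0, 0, 0.005, 0], [-0.0115, 0.003, 0.18, 0, 0, 0.005, 0], [-0.0115, 0.003, 0.24, 0, 0, 0.005, 0], [-0.0115, 0.003, 0.3, 0, 0, 0.005, 0], [-0.0115, 0.003, 0.36, 0, 0, 0.005, 0], [-0.0115, 0.003, 0.41, 0, 0, 0.005, 0], [-0.0115, 0.003, 0.45, 0, 0, 0.005, 0], [-0.0115, 0.003, 0.475, 0, 0, 0.005, 0]]])

```text
clock: 17.5
position: [0.5112, 0.0008, 0.0678]
tool_rot: [-0.122, 0.992, 0.0, -0.0]
contact_force: [0.2, -0.3, -0.5]
grip_width: 0.0854
gripper_force: 0.0
```

Call:
drive_tool(targets=[[[0, 0, 0, 0, 0, 0, 0.2], [0, 0, 0, 0, 0, 0, 0.3], [0, 0, 0, 0, 0, 0, 0.38], [0, 0, 0, 0, 0, 0, 0.42], [0, 0, 0, 0, 0, 0, 0.45], [0, 0, 0, 0, 0, 0, 0.48], [0, 0, 0, 0, 0, 0, 0.5], [0, 0, 0, 0, 0, 0, 0.52], [0, 0, 0, 0, 0, 0, 0.54], [0, 0, 0, 0, 0, 0, 0.56]]])

```text
clock: 18.75
position: [0.5113, 0.0007, 0.0687]
tool_rot: [-0.122, 0.992, -0.0, 0.0]
contact_force: [-0.8, -0.3, 5.3]
grip_width: 0.0433
gripper_force: 60.2
```

Call:
drive_tool(targets=[[[0, 0, 0, 0, 0, 0, 0.7], [0, 0, 0, 0, 0, 0, 1], [0, 0, -0.01, 0, 0, 0, 1], [0, 0, -0.02, 0, 0, 0, 1], [0, 0, -0.03, 0, 0, 0, 1], [0, 0, -0.04, 0, 0, 0, 1], [0, 0, -0.05, 0, 0, 0, 1], [0, 0, -0.06, 0, 0, 0, 1], [0, 0, -0.065, 0, 0, 0, 1], [0, 0, -0.065, 0, 0, 0, 1]]])

```text
clock: 20.0
position: [0.5113, 0.0008, 0.0814]
tool_rot: [-0.122, 0.992, -0.0, 0.0]
contact_force: [-0.2, 0.1, -0.6]
grip_width: 0.0432
gripper_force: 61.0
```

Call:
drive_tool(targets=[[[0, 0, -0.01, 0, 0, 0, 1], [0, 0, -0.02, 0, 0, 0, 1], [0, 0, -0.03, 0, 0, 0, 1], [0, 0, -0.04, 0, 0, 0, 1], [0, 0, -0.05, 0, 0, 0, 1], [0, 0, -0.06, 0, 0, 0, 1], [0, 0, -0.07, 0, 0, 0, 1], [0, 0, -0.08, 0, 0, 0, 1], [0, 0, -0.08, 0, 0, 0, 1], [0, 0, -0.08, 0, 0, 0, 1]]])

```text
clock: 21.25
position: [0.5112, 0.0008, 0.0973]
tool_rot: [-0.122, 0.992, 0.0, -0.0]
contact_force: [-0.5, 0.6, -1.0]
grip_width: 0.0435
gripper_force: 61.0
```

Run:
```python
from look import *
s=read_state();print(s['clock'],s['position'],s['tool_rot'],s['contact_force'],s['wrist_torque'],s['grip_width'])
for z in(.077,.106): print(z,w2px('scene',[.5113+.0252,.0008+.0064,z]))
look('up',c=(.511,.001,.1),w=80,h=70,k=8)
print(pinpoint('scene','collar_screw'))
z0=np.load('sceneturned.npz')['im'].astype(int);z1=np.load('sceneup.npz')['im'].astype(int)
for im in(z0,z1):
    q=(im[150:215,235:275,0]-np.maximum(im[150:215,235:275,1],im[150:215,235:275,2])).clip(25)-25
    print((q*np.arange(235,275)).sum()/q.sum(),(q*np.arange(150,215)[:,None]).sum()/q.sum(),q.max())
```

```text
21.25 [0.5112 0.0008 0.0973] [-0.1224  0.9925  0.     -0.0001] [-0.4646  0.6117 -1.0165] [ 0.0182 -0.0476 -0.0421] 0.0434763646139215
0.077 [254.5837 197.5046]
0.106 [254.6649 189.6172]
scene 219 141
[{'xy': [256.1, 186.2], 'conf': 0.48}]
257.5272925764192 190.6255458515284 92
257.3212669683258 186.93212669683257 63
```

View pics/up.png

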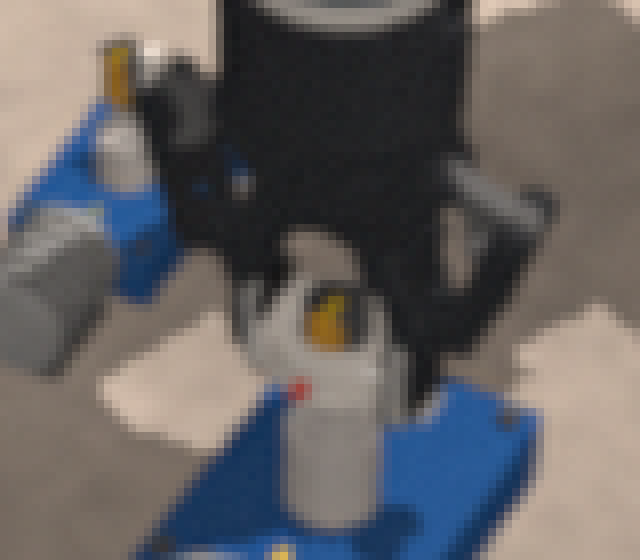

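The screw moved from crop row 452 to 389, which is 7.9 px; a 29 mm lift predicts 7.9 px. The collar looks level, the flat still faces the screw, and the grip is 61 N. Handing in.

```bash
python3 -c "
from station import *
print(job_done())"
```

```text
the job is handed in; nothing more can be done
None
```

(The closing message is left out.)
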